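Shut off the red air valve under its sliding cover

ROBOT

A 7-joint arm with a two-finger parallel gripper is mounted at the origin on the work surface. World frame = base frame: x ahead of the robot, y to its left, z up, the work surface at z = 0. Lengths are in mm, angles in rad, forces in N, time in s.
With the tool pointing down it reaches from about 400 to 875 mm from the base axis. Payload 4.4 kg.
Tool frame: the origin (TCP) lies on the centre line of the jaws, within the pads' length; the fingertips stand 11 mm ahead of it and the grasp point (between the pads) lies 8 mm behind it (arm.finger_overhang is the distance from the TCP to the fingertips, in mm); z points along the fingers, x is the direction in which the jaws open and shut, and the axes are right-handed (so a half turn about z gives the same grasp; the last joint's range is limited). The gripper opens to 85 mm and grips with 20 to 120 N. Pads are 22 mm wide; open, the fingers measure 114 mm over their backs; the gripper's body (76 mm by 85 mm) begins 54 mm behind the grasp point. The pads swing forward as they close: fully open they stand 13 mm farther back than shut.
Start: joints at [-1.303, 0.628, 0.038, 1.517, -0.027, 0.996, -0.02], TCP at [212.94, 614.145, 242.313] pointing down, gripper open.
Joint ranges: [-3.06, 3.06], [-0.37, 2.12], [-1.25, 1.32], [0.18, 2.47], [-1.1, 4.24], [0.23, 1.98], [-2.94, 2.94]. Speed limits (rad/s): [2.57, 2.57, 3.14, 3.14, 3.14, 3.14, 3.14].

INTERFACE

Orientations are given as a unit quaternion [x, y, z, w].
In Python, from cell import arm gives the robot as it stands.
- The arm moves only by the tool servo_tool, never from a script. Its argument "targets" is a list of rows, each a list of 4 numbers: the shift along the world's x, y, z in mm, then the turn about the world's z in rad. A call has 1 to 20 rows; each row shifts and turns the pose as measured when the row begins; what a row does not reach is not made up. A row lasts 1/10 s, in which the tool goes at most 50 mm and 8.59 degrees, less where a joint would pass 70% of its speed; a pose out of reach is approached as far as the arm can. A call with a gripper value outside its range is refused whole. "hand" is the closure, from 0 (fully open) to 1 (shut), set as the call begins (left out, the last holds). The fingers move at their own pace and stop on an object; the grip force is fixed at half the most. Time passes only in rows, so rows that do not move let the fingers close. It gives the time, the measured TCP pose, the force and the opening at its end, in the units of the state.
- arm.observe(): the state, without advancing time (a new reading comes with each control period).
- arm.camera(name): name is "scene" or "side" or "wrist"; returns a dict with "image" (400x640x3 uint8, red, green, blue), "fx", "fy", "cx", "cy" (pixels), "xyz" and "rotation" of the camera in the world. Camera axes: x right, y up, looking along -z (the intrinsics and any distortion apply to the point x, -y, -z); pixel columns grow to the right and rows downward; lengths in mm; the calibration is good to about 2 mm. A picture is of the moment at which its call begins. There is no depth.
- arm.job_done(): hands the job in, once; it reports no verdict.
The state is a dict: "clock": time; "qpos": joint angles; "qvel": joint speeds; "joint_torque": joint torques, N m; "tool_pos": TCP position; "orientation": TCP orientation; "ft_force": force on the tool from outside, world axes, zero at the start; "ft_torque": the same for the moment, N m; "grip_width": opening from 0.0 (shut) to 1.0 (fully open).
Only numpy, scipy, OpenCV 4.12 (cv2) and the standard library are available. Lean on these libraries where they do the work, as an engineer would, in place of code of your own. Each camera call takes 0.05 s, during which the arm holds its last target. There are 200 camera calls.

TASK

The compressed-air valve box on the bench is closed by a loose aluminium cover with a black rib. Slide the cover fully aside along its guides onto the closed half of the box, pushing it and not lifting it, then push the red valve handle that this uncovers round to its stop, fully shut. Leave the blue handle as it is and do not disturb the other things on and around the box.

Things in the scene. Friction and masses are not known exactly. Their poses are not given: they have to be found in the camera images.
- valve_box: Grey steel valve box fixed on the bench, origin at the centre of its underside; x points away from the robot, y along the cover's travel. Walls at x +/-145 and y +/-190 mm, top 85 mm high; guide rails (inner faces x +/-132 mm) and end walls (inner faces y +/-185 mm) rise to 99 mm. In front a ledge 85 mm high reaches to x -190. The half at -y is a flat closed deck 85 mm high.
- recess (a point): Middle of the floor of the box's open half, 6 mm above the bench, at box x 0, y +94 mm. The recess spans 250 mm along box x (125 each way) and 182 mm along box y (91 each way), and is 79 mm deep. The red and the blue valve stand in it with their handles; its brass pipes lie below 36 mm above the bench. The cover hides most of it at the start.
- cover_rib (a point): Centre of the black rib on the cover, 102 mm above the bench. Rib: 120 mm along box x, 14 along box y, from 90 to 114 mm high. It crosses the middle of a loose flat plate 259 (box x) by 180 (box y) by 5 mm, 0.35 to 0.7 kg, lying on the box's top between the rails. It starts at box y +70 to +90 mm; slid along box -y to the end wall it is at -95 mm. Sliding takes about 2 to 8 N.
- red_lever (a joint): Angle of the red valve handle, rad, growing anticlockwise from above: 0 = open (handle points along box +y, along its pipe), 1.571 = shut, at its stop (handle points along box -x, towards the robot). Starts between 0 and 0.3; stays where it is left; turning takes about 4 N at the grip point.
- red_pivot (a point): Point on the red handle's vertical turning axis, at the mid-height of the handle (55 mm above the bench). The red and the blue valve stand in the recess at box y about +40 mm, one at box x about -35 mm and the other at about +60 mm; which is which changes.
- red_grip (a point): Point on the centre line of the red handle, 50 mm from its turning axis. The handle is a straight red bar 14 mm wide and 16 mm tall (47 to 63 mm above the bench), its end 73 mm from the axis.
- blue_lever (a joint): Angle of the blue valve handle, same make and same meaning as the red one; it starts between 0 and 0.3 and must stay as it is.
- blue_grip (a point): Point on the centre line of the blue handle, 50 mm from its turning axis, 55 mm above the bench; bar of the same size as the red one.
- tape_roll: Orange roll of tape, 100 mm across, 48 mm high, lying flat; origin at the centre of its underside. Bystander.
- spray_can: Spray can with a yellow label, 64 mm across, 180 mm high; origin at the centre of its underside. Bystander.
- wrench: Steel wrench 180 mm long lying on the bench; origin at the underside near its middle. Bystander.
- mug: Blue mug, 80 mm across, 90 mm high; origin at the centre of its underside. Bystander.
- coupler: Small brass hose coupler, 32 mm across, 34 mm high, standing on the box's front ledge (85 mm above the bench); origin at the centre of its underside. Bystander.
- screw_jar: Glass jar with a black cap, 68 mm across, 85 mm high, standing beyond the box; origin at the centre of its underside. Bystander.

How it is judged (in metres and radians):
On the way, in this order (a step that is already met when the one before it is completed fails the run):
1. the cover has been slid aside onto the closed half (y of cover_rib in the frame of valve_box below -0.07 m), for 0.2 s.
2. the red handle is shut (value of joint red_lever above 1.43 rad), for 0.2 s.
At the end, for the whole second after the job is handed in: The cover lies flat in its guides with the rib at box y below -70 mm (within 25 mm of the end wall), the red handle is within 0.14 rad of its shut stop and at rest, the blue handle's grip point is within 10 mm and every bystander within 30 mm of where it started (y of cover_rib in the frame of valve_box below -0.07 m and value of joint red_lever above 1.43 rad and height (world z) of cover_rib between 0.097 and 0.107 m and velocity of joint red_lever below 0.1 rad/s and distance of blue_grip from where it was at the start of the episode below 0.01 m and distance of each of tape_roll, spray_can, wrench, mug, coupler, screw_jar from where it was at the start of the episode below 0.03 m); the robot touches nothing.
It fails at once if the cover is lifted (its rib rises more than 12 mm) (height (world z) of cover_rib above 0.114 m).
It fails at once if the blue handle is moved (grip point by more than 10 mm) (distance of blue_grip from where it was at the start of the episode above 0.01 m).
It fails at once if a bystander is moved by more than 30 mm (distance of any of tape_roll, spray_can, wrench, mug, coupler, screw_jar from where it was at the start of the episode above 0.03 m).
It also fails if it takes over 51 s, if anything falls off the work surface, if the arm or the gripper's body presses on something with over 40 N, if the wrist force passes 120 N, or if a joint passes its speed limit or range.

## Working session

There is one attempt and no reset: what is moved stays moved. The work goes in short steps, Python scripts to look and compute and a tool call to move; the robot and the scene stay as the last step left them, time stands still between calls to the robot, and variables do not carry over. Pictures are saved under pics/ and viewed, about 8 in all and at most 12, crops included, and the job is handed in when it is done.

Besides the shell and the picture viewer there is one more tool, called after "Request:" as name([rows], argument=value, ...), one row to a line, values as JSON. servo_tool: Moves the arm, as the interface text tells. Its arguments: {"type":"object","properties":{"targets":{"type":"array","items":{"type":"array","items":{"type":"number"}}},"hand":{"type":"number"}},"required":["targets"]}

```bash
ls; mkdir -p pics
python3 - <<'E'
from cell import arm
import cv2
for n in ("scene","side"):
    c=arm.camera(n); cv2.imwrite(f"pics/{n}0.png",c["image"][:,:,::-1])
    print(n,{k:v for k,v in c.items() if k!="image"})
s=arm.observe();print(s)
E
```

```text
pics
scene {'fx': 500.5477559816288, 'fy': 500.5477559816288, 'cx': 313.7637602999353, 'cy': 195.00126342441507, 'xyz': array([1008.08798393,  773.04301107,  900.38113456]), 'rotation': array([0.11487335, 0.38474894, 0.878838  , 0.25771328])}
side {'fx': 484.17636521530034, 'fy': 484.17636521530034, 'cx': 327.3634518435777, 'cy': 196.70694348967208, 'xyz': array([ -61.20352695, -696.17801122,  681.00192757]), 'rotation': array([ 0.45350846, -0.16784035, -0.282968  ,  0.82830477])}
{'clock': 0.1, 'qpos': array([-1.3027977 ,  0.62926612,  0.03846262,  1.51829004, -0.0270083 ,
        0.99629414, -0.020018  ]), 'qvel': array([-0.00021188, -0.00146176, -0.00062804, -0.00230338,  0.00149757,
        0.00055998, -0.00191503]), 'joint_torque': array([ 3.30642550e-03, -5.64534903e+01,  1.23058923e+00, -1.93973601e+01,
        1.12748856e-02,  5.46317213e-03, -2.33198983e-05]), 'tool_pos': array([212.76034251, 613.60809993, 241.46621343]), 'orientation': array([ 8.14760311e-01,  5.79797274e-01, -7.01990073e-04,  5.13241104e-04]), 'ft_force': array([ 0.01818825, -0.20834362, -0.49864616]), 'ft_torque': array([-0.02918856, -0.01032777, -0.04567825]), 'grip_width': 1.0026935908181267}
```

View pics/scene0.png

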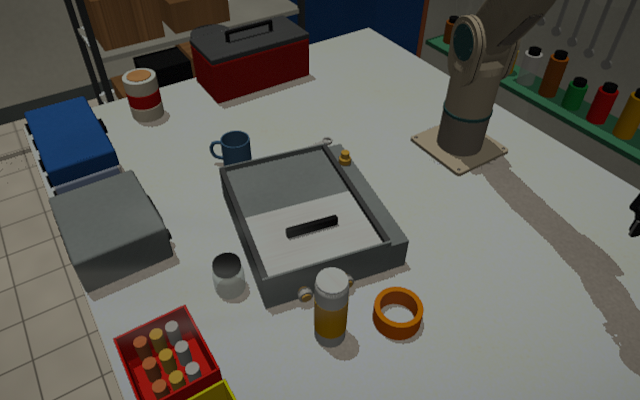

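View pics/side0.png

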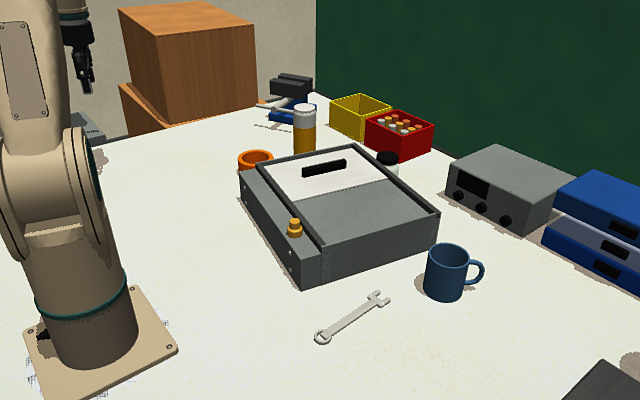

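The two views show the box with the cover over its +y half, with the rib at about (312,227) in scene and (324,168) in side. I'll enlarge both.

Run:
```python
import cv2
for n,(x,y,w,h) in {"scene":(210,135,200,170),"side":(232,138,212,156)}.items():
    im=cv2.imread(f"pics/{n}0.png")[y:y+h,x:x+w]
    im=cv2.convertScaleAbs(cv2.resize(im,None,fx=3.5,fy=3.5,interpolation=cv2.INTER_CUBIC),alpha=1.5)
    for i in range(0,w,20): cv2.putText(im,str(x+i),(int(i*3.5),8),0,.3,(0,0,255)); cv2.line(im,(int(i*3.5),8),(int(i*3.5),16),(0,0,255))
    for i in range(0,h,20): cv2.putText(im,str(y+i),(0,int(i*3.5)),0,.3,(0,0,255)); cv2.line(im,(20,int(i*3.5)),(28,int(i*3.5)),(0,0,255))
    cv2.imwrite(f"pics/{n}0c.png",im)
```

```text
(no output)
```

View pics/scene0c.png

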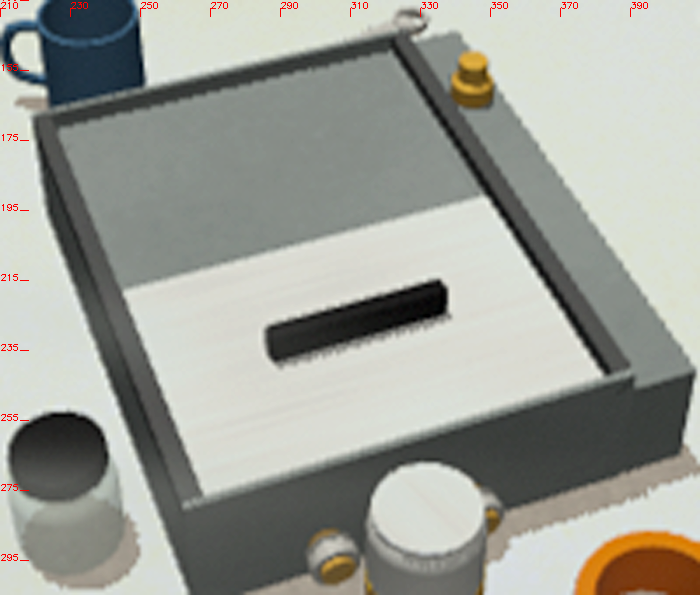

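View pics/side0c.png

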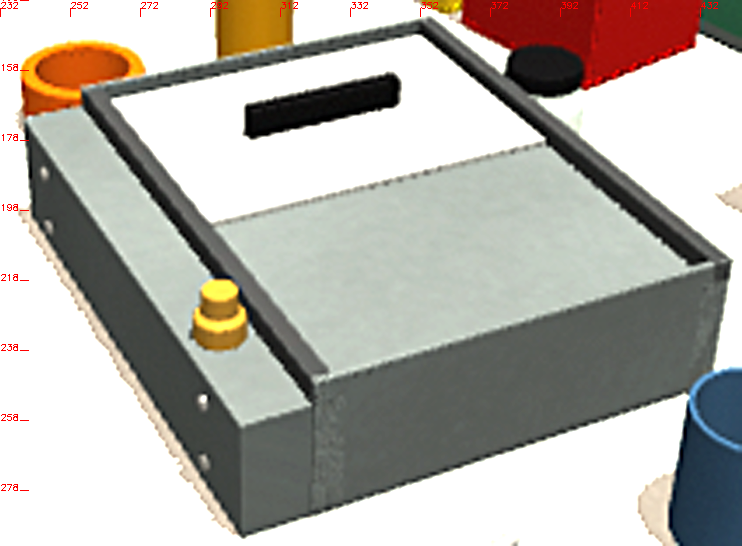

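```bash
cat > h.py <<'E'
import numpy as np
from scipy.spatial.transform import Rotation as R
from scipy.optimize import least_squares
C={"scene":dict(f=500.5477559816288,c=(313.7637603,195.0012634),p=np.array([1008.08798393,773.04301107,900.38113456]),r=R.from_quat([0.11487335,0.38474894,0.878838,0.25771328])),
"side":dict(f=484.17636521530034,c=(327.36345184,196.70694349),p=np.array([-61.20352695,-696.17801122,681.00192757]),r=R.from_quat([0.45350846,-0.16784035,-0.282968,0.82830477]))}
def proj(n,P):
    k=C[n]; q=k['r'].inv().apply(np.asarray(P)-k['p']); return np.array([k['c'][0]-k['f']*q[...,0]/q[...,2],k['c'][1]+k['f']*q[...,1]/q[...,2]]).T
def onz(n,u,v,z,k=None):
    k=k or C[n]; d=k['r'].apply([(u-k['c'][0])/k['f'],-(v-k['c'][1])/k['f'],-1]); return k['p']+d*(z-k['p'][2])/d[2]
def b2w(b,P):
    c,s=np.cos(b[2]),np.sin(b[2]); P=np.atleast_2d(P).astype(float); return np.c_[b[0]+c*P[:,0]-s*P[:,1],b[1]+s*P[:,0]+c*P[:,1],P[:,2]]
def w2b(b,P):
    c,s=np.cos(b[2]),np.sin(b[2]); d=np.atleast_2d(P)[:,:2]-b[:2]; return np.c_[c*d[:,0]+s*d[:,1],-s*d[:,0]+c*d[:,1]]
E
python3 - <<'E'
from h import *
o={"scene":(210,135),"side":(232,138)}
L=[("scene",35,117,145,-190,99),("scene",185,506,145,190,99),("scene",633,375,-145,190,99),("scene",398,38,-145,-190,99),("scene",694,372,-190,190,85),("scene",460,34,-190,-190,85),
("side",318,377,-145,-190,99),("side",730,262,145,-190,99),("side",425,18,145,190,99),("side",82,92,-145,190,99),("side",241,426,-190,-190,85),("side",243,536,-190,-190,0),("side",27,122,-190,190,85)]
def px(n,u,v): return o[n][0]+u/3.5,o[n][1]+v/3.5
def res(b): return np.concatenate([proj(l[0],b2w(b,l[3:])[0])-px(*l[:3]) for l in L])
s=least_squares(res,[580,0,0]); print(s.x,s.fun.round(1))
b=s.x
for n,u,v in (("scene",277,360),("scene",446,313),("side",246,137),("side",399,104)): print(n,w2b(b,onz(n,*px(n,u,v),90)))
for n,u,v in (("scene",123,289),("scene",485,196),("side",215,222),("side",547,143)): print('edge',w2b(b,onz(n,*px(n,u,v),90)))
for n,u,v in (("scene",471,103),("side",220,345)): print('coup',w2b(b,onz(n,*px(n,u,v),85)))
print(w2b(b,onz("scene",331,340,0)),w2b(b,onz("scene",398,335,0)),w2b(b,onz("scene",229,287,0)))
E
```

```text
[ 5.79942773e+02  4.23922774e+01 -1.99324124e-01] [-3.  -0.8 -1.5  1.6  0.1 -0.2  0.3 -3.2  0.3 -0.6 -2.1 -1.5 -1.6  1.3
  0.3 -1.4  0.8 -1.2 -1.  -1.6 -0.7 -0.6 -0.9  0.8 -2.  -1.7]
scene [[52.4679703  92.11430135]]
scene [[-62.13468229  92.80338241]]
side [[-59.43720092  86.89853845]]
side [[61.02169182 84.02718653]]
edge [[125.2438297   -2.93872781]]
edge [[-131.55205464   -0.24414006]]
edge [[-122.94561916   -4.56620522]]
edge [[127.94456602  -9.1429213 ]]
coup [[-166.41924154 -101.92776858]]
coup [[-170.3114716  -120.12249731]]
[[ 40.99787388 307.05457039]] [[-90.73273429 345.95942735]] [[200.26490737 103.97778281]]
```

Request:
servo_tool([
  [26,-30,0,-0.096],
  [26,-30,0,-0.096],
  [26,-30,0,-0.096],
  [26,-30,0,-0.096],
  [26,-30,0,-0.096],
  [26,-30,0,-0.096],
  [26,-30,0,-0.096],
  [26,-30,0,-0.096],
  [26,-30,0,-0.096],
  [26,-30,0,-0.096],
  [26,-30,0,-0.096],
  [26,-30,0,-0.096],
  [26,-30,0,-0.096],
  [26,-30,0,-0.096],
  [26,-30,0,-0.096],
], hand=1)

```text
clock: 1.6
tool_pos: [604.3, 149.1, 235.8]
orientation: [0.992, -0.123, -0.005, -0.003]
ft_force: [0.4, 1.4, 0.3]
grip_width: -0.002
```

Request:
servo_tool([
  [1,19,-20,0.048],
  [0,0,-30,0],
  [0,0,-30,0],
  [0,0,-25,0],
  [0,0,0,0],
])

```text
clock: 2.1
tool_pos: [610.0, 158.3, 126.9]
orientation: [0.994, -0.106, -0.002, 0.0]
ft_force: [-0.8, 0.5, -0.7]
grip_width: 0.005
```

Run:
```python
from cell import arm
from h import *
import cv2
print(arm.observe()["tool_pos"])
a=arm.camera("scene")["image"][135:305,210:410,::-1];w=arm.camera("side")["image"][130:300,232:432,::-1]
cv2.imwrite("pics/1.png",cv2.resize(np.hstack([a,w]),None,fx=2,fy=2,interpolation=cv2.INTER_CUBIC))
```

```text
[610.02696078 158.34742567 126.90651403]
```

View pics/1.png

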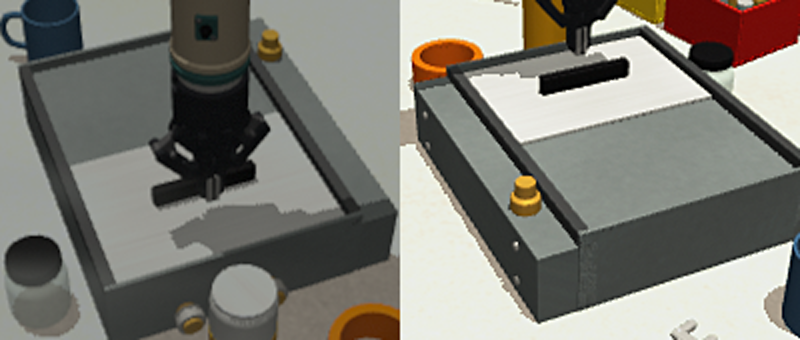

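The fingers (tip near scene crop (212,195)) stand behind the rib on its +y side. I'll back off slightly and then go down.

Request:
servo_tool([
  [-4,9,0,0],
  [0,0,-9,0],
  [0,0,-8,0],
  [0,0,0,0],
])

```text
clock: 2.6
tool_pos: [610.8, 170.3, 116.9]
orientation: [0.994, -0.105, 0.004, -0.003]
ft_force: [0.3, -0.9, -0.2]
grip_width: -0.001
```

Request:
servo_tool([
  [-4,0,-6,0],
  [-3,-5,-4,0],
  [-1,-5,0,0],
  [-1,-5,0,0],
  [-1,-5,0,0],
])

```text
clock: 3.1
tool_pos: [600.0, 148.7, 106.3]
orientation: [0.994, -0.105, 0.004, -0.003]
ft_force: [-0.4, -1.4, -0.1]
grip_width: -0.001
```

Request:
servo_tool([
  [-2,-10,0,0],
  [-2,-10,0,0],
  [-2,-10,0,0],
  [-2,-10,0,0],
  [-2,-10,0,0],
  [-2,-10,0,0],
])

```text
clock: 3.7
tool_pos: [587.2, 85.4, 106.6]
orientation: [0.995, -0.104, 0.005, -0.004]
ft_force: [0.7, 2.1, -0.8]
grip_width: -0.001
```

Request:
servo_tool([
  [-2,-10,0,0],
  [-2,-10,0,0],
  [-2,-10,0,0],
  [-2,-10,0,0],
  [-2,-10,0,0],
  [-2,-10,0,0],
  [-2,-10,0,0],
  [-2,-10,0,0],
  [-2,-10,0,0],
  [-2,-9,0,0],
  [0,0,0,0],
])

```text
clock: 4.8
tool_pos: [564.5, -25.5, 106.7]
orientation: [0.994, -0.106, 0.004, -0.003]
ft_force: [0.5, -0.1, 0.3]
grip_width: -0.002
```

Run:
```python
from cell import arm
from h import *
b=[579.94,42.39,-.1993]
s=arm.observe();print(s["clock"],s["tool_pos"],s["ft_force"],w2b(b,[s["tool_pos"]]))
```

```text
4.8 [564.51198563 -25.52302981 106.7112419 ] [ 0.46553077 -0.13564621  0.25362851] [[ -1.67698172 -69.62320718]]
```

Request:
servo_tool([
  [-1,-4,0,0],
  [-1,-4,0,0],
  [0,0,0,0],
])

```text
clock: 5.1
tool_pos: [562.7, -33.6, 106.8]
orientation: [0.994, -0.106, 0.005, -0.004]
ft_force: [-0.4, 0.0, 0.1]
grip_width: 0.001
```

Request:
servo_tool([
  [2,12,0,0],
  [2,12,5,0],
  [2,5,40,0],
  [2,10,40,0],
  [2,10,40,0],
  [4,25,10,0],
  [0,0,0,0],
])

```text
clock: 5.8
tool_pos: [576.6, 50.7, 248.2]
orientation: [0.995, -0.103, 0.004, -0.004]
ft_force: [-1.0, 1.3, -0.7]
grip_width: 0.004
```

Run:
```python
from cell import arm
from h import *
import cv2,pickle
b=[579.94,42.39,-.1993]
s=arm.observe();print(s["clock"],s["tool_pos"],w2b(b,[s["tool_pos"]]))
d={n:arm.camera(n) for n in("scene","side","wrist")}; pickle.dump(d,open("d2.pkl","wb"))
I=[d[n]["image"][:,:,::-1] for n in("scene","side","wrist")]
a=np.hstack([I[0][135:305,210:410],I[1][130:300,232:432]])
cv2.imwrite("pics/2.png",np.vstack([cv2.resize(a,(720,306)),cv2.resize(I[2],(480,290)).copy() if 0 else np.pad(cv2.resize(I[2],(464,290)),((0,0),(0,256),(0,0)))]))
print({k:v for k,v in d["wrist"].items() if k!="image"})
```

```text
5.8 [576.60415809  50.69764704 248.23415209] [[-4.91458512  7.48275977]]
{'fx': 280.3038580903304, 'fy': 280.3038580903304, 'cx': 319.77068417009804, 'cy': 195.5824366170524, 'xyz': array([590.74062752, 117.2994132 , 379.0526296 ]), 'rotation': array([-0.14449933,  0.01234379, -0.1045089 ,  0.98389301])}
```

View pics/2.png

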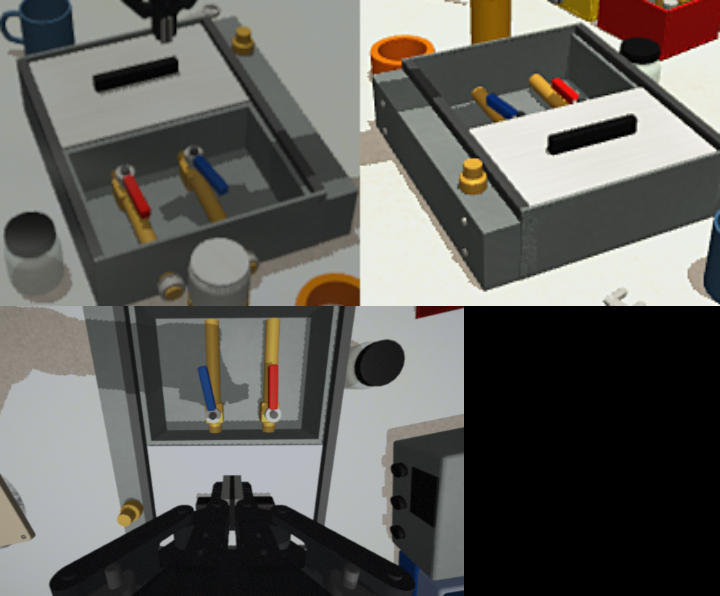

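The cover lies at the -y end. Red is the far valve: in the wrist view its pivot is at (378,149) and its end at (376,81). Blue is nearer the robot, with its pivot at (294,150) and its end at (281,84).

Run:
```python
from h import *
import pickle
b=[579.94,42.39,-.1993]
d=pickle.load(open("d2.pkl","rb"))["wrist"]
k=dict(f=d["fx"],c=(d["cx"],d["cy"]),p=d["xyz"],r=R.from_quat(d["rotation"]))
for n,u,v in (("redpiv",378,149),("redend",376.5,81),("bluepiv",293.8,150.3),("blueend",281,84),("coveredge L",206,182),("coveredgeR",446,186),("recess far L",211,16)): print(n,w2b(b,onz("",u,v,99 if n[0]=='c' else 63,k)))
# scene crop scale 1.8
for n,u,v in (("redpiv",124,172),("redend",146,212),("bluepiv",195,152),("blueend",222,188)): print(n,w2b(b,onz("scene",210+u/1.8,135+v/1.8,63)))
for n,u,v in (("ribL",96,88),("ribR",178,72)): print(n,w2b(b,onz("scene",210+u/1.8,135+v/1.8,92)))
```

```text
redpiv [[62.52890929 34.60241707]]
redend [[ 57.53102437 105.65660646]]
bluepiv [[-31.99303878  34.30784592]]
blueend [[-42.79638663 103.81847875]]
coveredge L [[-120.05053081    7.75325623]]
coveredgeR [[127.23822999   0.29119002]]
recess far L [[-108.53398243  167.04966   ]]
redpiv [[59.49781418 38.67676048]]
redend [[ 55.63942944 111.80044712]]
bluepiv [[-38.02598942  38.14961774]]
blueend [[-46.14641202 108.99644368]]
ribL [[ 52.96801    -96.89355337]]
ribR [[-62.73630402 -88.09774932]]
```

```bash
cat >> h.py <<'E'
b=[579.94,42.39,-.1993]
def st():
    from cell import arm
    s=arm.observe();o=s["orientation"];print(s["clock"],"tcp",s["tool_pos"].round(1),"box",w2b(b,[s["tool_pos"]]).round(1),"yaw",round(2*np.arctan2(o[1],o[0]),3),"F",s["ft_force"].round(1),"q",s["qpos"].round(2))
E
python3 - <<'E'
from h import *
st(); print(b2w(b,[[98,80,0],[15,58,0]]))
E
```

```text
5.95 tcp [574.9  44.8 246.1] box [[-5.5  1.4]] yaw -0.212 F [-0.2 -1.7  0.1] q [-0.39  0.55  0.42  1.74 -0.27  0.91 -0.07]
[[691.83878866 101.40407541   0.        ]
 [606.12610876  96.27216503   0.        ]]
```

Request:
servo_tool([
  [11,5,0,0.144],
  [11,5,0,0.144],
  [11,5,0,0.144],
  [11,5,0,0.144],
  [11,5,0,0.144],
  [11,5,0,0.144],
  [11,5,0,0.144],
  [11,5,0,0.144],
  [11,5,0,0.144],
  [11,5,0,0.144],
  [8,5,0,0.144],
  [0,0,0,0],
])

```text
clock: 7.15
tool_pos: [686.8, 86.9, 229.7]
orientation: [0.759, 0.651, -0.014, 0.002]
ft_force: [0.1, 0.3, 0.2]
grip_width: 0.0
```

```bash
python3 -c "from h import *;st()"
```

```text
7.15 tcp [686.8  86.9 229.7] box [[95.9 64.8]] yaw 1.418 F [0.1 0.3 0.2] q [-0.16  0.72 -0.03  1.37  0.04  1.07  1.22]
```

Request:
servo_tool([
  [5,14,-20,-0.046],
  [0,0,-30,0],
  [0,0,-30,0],
  [0,0,-24,0],
  [0,0,0,0],
])

```text
clock: 7.65
tool_pos: [687.8, 94.4, 119.0]
orientation: [0.782, 0.623, -0.018, 0.001]
ft_force: [-0.7, -0.1, -0.4]
grip_width: -0.005
```

```bash
python3 -c "
from h import *;st()
from cell import arm;import cv2
I=[arm.camera(n)['image'][:,:,::-1] for n in('scene','wrist')]
cv2.imwrite('pics/3.png',np.hstack([cv2.resize(I[0][155:305,210:410],(400,300)),cv2.resize(I[1],(400,300))]))"
```

```text
7.65 tcp [687.8  94.4 119. ] box [[95.4 72.3]] yaw 1.345 F [-0.7 -0.1 -0.4] q [-0.18  0.84 -0.01  1.45  0.03  0.88  1.14]
```

View pics/3.png

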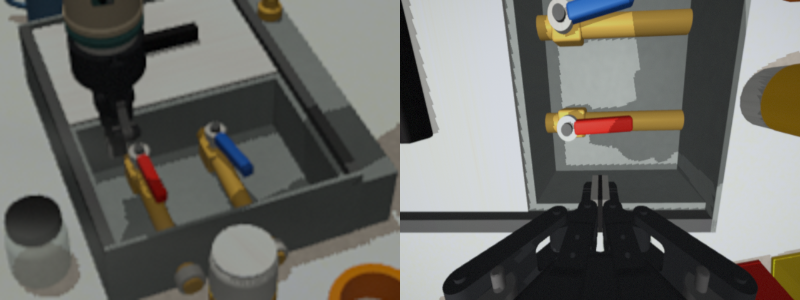

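The fingers stand between the red handle and the far wall, level with about the middle of the handle. Going down now.

Request:
servo_tool([
  [3,5,-15,0.02],
  [0,0,-15,0],
  [0,0,-15,0],
  [0,0,-13,0],
  [0,0,0,0],
])

```text
clock: 8.25
tool_pos: [696.2, 100.5, 64.4]
orientation: [0.776, 0.631, -0.012, 0.005]
ft_force: [-0.6, -0.5, -0.0]
grip_width: 0.0
```

```bash
python3 -c "from h import *;st()"
```

```text
8.25 tcp [696.2 100.5  64.4] box [[102.4  79.9]] yaw 1.365 F [-0.6 -0.5 -0. ] q [-0.19  0.91 -0.01  1.46  0.04  0.79  1.14]
```

Request:
servo_tool([
  [-7,2,-3,0],
  [-7,2,-1,0],
  [-7,2,0,0],
  [-6,3,0,0],
  [-6,3,0,0],
  [-5,3,0,0],
  [-6,1,0,0],
  [-6,1,0,0],
])

```text
clock: 9.05
tool_pos: [655.1, 114.3, 64.5]
orientation: [0.777, 0.63, -0.002, 0.015]
ft_force: [4.3, -0.9, -2.9]
grip_width: -0.002
```

```bash
python3 -c "from h import *;st()"
```

```text
9.05 tcp [655.1 114.3  64.5] box [[59.5 85.4]] yaw 1.363 F [ 4.3 -0.9 -2.9] q [-0.23  0.86 -0.    1.61  0.05  0.66  1.1 ]
```

Request:
servo_tool([
  [-5,2,-2,0],
  [-5,1,-1,0],
  [-5,1,0,0],
  [-6,-2,0,0],
  [-6,-2,0,0],
  [-6,-2,0,0],
])

```text
clock: 9.65
tool_pos: [633.3, 114.9, 68.4]
orientation: [0.776, 0.63, 0.012, 0.023]
ft_force: [5.5, -0.1, -1.7]
grip_width: 0.002
```

```bash
python3 -c "from h import *;st()"
```

```text
9.65 tcp [633.3 114.9  68.4] box [[37.9 81.6]] yaw 1.364 F [ 5.5 -0.1 -1.7] q [-0.24  0.82  0.    1.71  0.05  0.57  1.08]
```

Request:
servo_tool([
  [0,0,-6,0],
  [0,0,-6,0],
  [0,0,0,0],
])

```text
clock: 9.95
tool_pos: [633.9, 115.3, 64.7]
orientation: [0.776, 0.63, 0.014, 0.024]
ft_force: [-0.8, -0.2, 7.2]
grip_width: -0.001
```

```bash
python3 -c "from h import *;st()"
```

```text
9.95 tcp [633.9 115.3  64.7] box [[38.5 82.1]] yaw 1.363 F [-0.8 -0.2  7.2] q [-0.24  0.82  0.01  1.71  0.05  0.56  1.08]
```

```bash
python3 -c "
from h import *;st()
from cell import arm;import cv2
print(arm.finger_overhang)
I=[arm.camera(n)['image'][:,:,::-1] for n in('scene','wrist')]
cv2.imwrite('pics/4.png',np.hstack([cv2.resize(I[0][195:275,260:360],(400,320),interpolation=2),cv2.resize(I[1][100:340,160:460],(400,320),interpolation=2)]))"
```

```text
9.95 tcp [633.9 115.3  64.7] box [[38.5 82.1]] yaw 1.363 F [-0.8 -0.2  7.2] q [-0.24  0.82  0.01  1.71  0.05  0.56  1.08]
11.0
```

View pics/4.png

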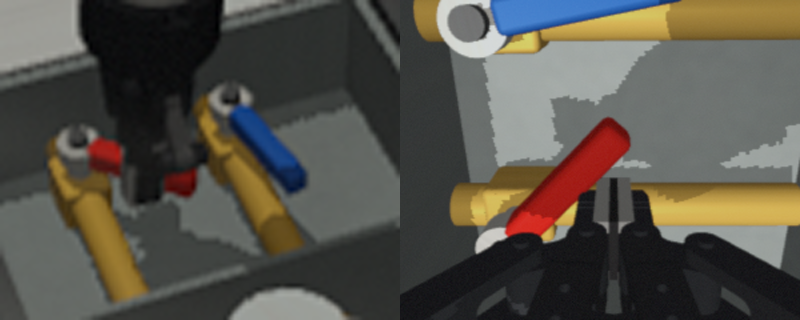

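The fingers are against the handle's +y side, with the handle at about 0.8 rad. The contact is good, so I'll continue along the arc.

Request:
servo_tool([
  [-7,-3,-1,0],
  [-7,-3,-1,0],
  [-6,-5,-1,0],
  [-6,-6,-1,0],
  [-5,-6,-1,0],
])

```text
clock: 10.55
tool_pos: [613.2, 99.1, 68.0]
orientation: [0.775, 0.631, 0.028, 0.029]
ft_force: [5.0, 2.6, 1.3]
grip_width: 0.0
```

```bash
python3 -c "from h import *;st()"
```

```text
10.55 tcp [613.2  99.1  68. ] box [[21.4 62.2]] yaw 1.367 F [5.  2.6 1.3] q [-0.22  0.78 -0.    1.81  0.06  0.47  1.1 ]
```

Request:
servo_tool([
  [-2,-5,-3,0],
  [-2,-5,-3,0],
  [-1,-5,-2,0],
  [-1,-4,0,0],
])

```text
clock: 10.95
tool_pos: [610.2, 93.5, 68.7]
orientation: [0.772, 0.634, 0.038, 0.026]
ft_force: [1.9, 4.2, -2.7]
grip_width: -0.0
```

```bash
python3 -c "from h import *;st()"
```

```text
10.95 tcp [610.2  93.5  68.7] box [[19.6 56.1]] yaw 1.375 F [ 1.9  4.2 -2.7] q [-0.19  0.78 -0.02  1.83  0.06  0.44  1.12]
```

Request:
servo_tool([
  [-1,-6,-3,0],
  [-1,-6,-3,0],
  [-1,-6,-2,0],
  [-1,-6,0,0],
])

```text
clock: 11.35
tool_pos: [607.9, 85.6, 68.8]
orientation: [0.768, 0.638, 0.048, 0.022]
ft_force: [5.2, 13.7, -7.6]
grip_width: -0.006
```

```bash
python3 -c "
from h import *;st()
from cell import arm;import cv2
I=[arm.camera(n)['image'][:,:,::-1] for n in('scene','wrist')]
cv2.imwrite('pics/5.png',np.hstack([cv2.resize(I[0][195:275,260:360],(400,320),interpolation=2),cv2.resize(I[1][40:340,130:505],(400,320),interpolation=2)]))"
```

```text
11.35 tcp [607.9  85.6  68.8] box [[18.9 47.9]] yaw 1.385 F [ 5.2 13.7 -7.6] q [-0.15  0.77 -0.05  1.85  0.06  0.41  1.15]
```

View pics/5.png

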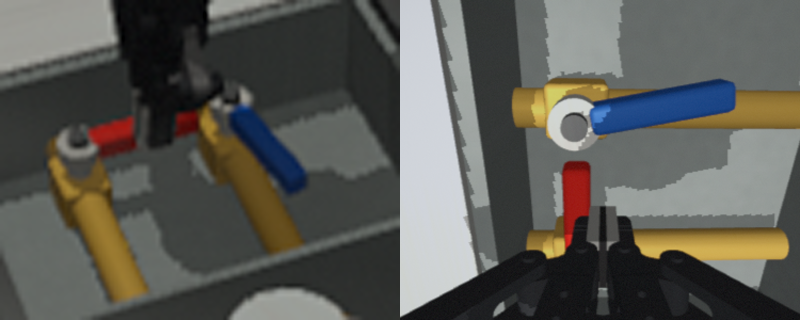

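The red handle is now perpendicular to its pipe and the force has risen to about 14 N, so it is at the stop. I'll back off to +y and then go up.

Request:
servo_tool([
  [2,8,0,0],
  [3,8,0,0],
  [0,0,20,0],
  [0,0,40,0],
  [0,0,40,0],
  [0,0,45,0],
  [0,0,45,0],
  [-30,30,0,0],
  [-40,40,0,0],
  [-40,40,0,0],
  [-40,40,0,0],
  [-30,40,0,0],
  [-10,20,0,0],
  [0,0,0,0],
  [0,0,0,0],
])

```text
clock: 12.95
tool_pos: [409.0, 292.9, 252.8]
orientation: [0.773, 0.633, 0.024, 0.019]
ft_force: [0.4, -0.4, 0.2]
grip_width: -0.003
```

```bash
python3 -c "
from h import *;st()
from cell import arm;import cv2
I=[arm.camera(n)['image'][:,:,::-1] for n in('scene','side')]
for i,n in zip(I,('scene','side')): cv2.imwrite('pics/f_'+n+'.png',i)
cv2.imwrite('pics/6.png',np.hstack([cv2.resize(I[0][135:335,200:440],(400,333),interpolation=2),cv2.resize(I[1][130:330,232:472],(400,333),interpolation=2)]))"
```

```text
12.95 tcp [409.  292.9 252.8] box [[-217.2  211.7]] yaw 1.372 F [ 0.4 -0.4  0.2] q [-0.67  0.38 -0.05  1.95  0.08  0.77  0.6 ]
```

View pics/6.png

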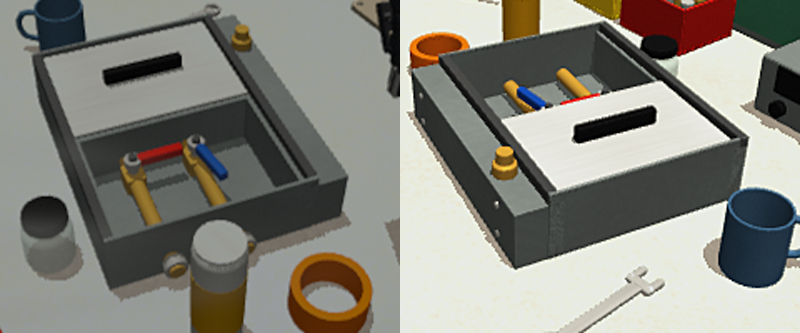

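```bash
python3 -c "
from h import *
P=[w2b(b,onz('scene',200+u*.6,135+v*.6,63))[0] for u,v in ((137,156),(183,145),(195,141),(224,175))]
print(np.round(P,1)); d=P[1]-P[0];print('red',np.arctan2(-d[0],d[1]))
import cv2
for n in('scene','side'):
  A,B=[cv2.imread(f'pics/{p}.png',0).astype(int) for p in(n+'0','f_'+n)]
  m=(abs(A-B)>25).astype('uint8'); m=cv2.morphologyEx(m,cv2.MORPH_OPEN,np.ones((3,3)))
  k,_,s,c=cv2.connectedComponentsWithStats(m); print(n,[tuple(x) for x in s[1:] if x[4]>25])
"
```

```text
[[ 50.4  35.6]
 [-16.4  38.7]
 [-34.9  37.5]
 [-47.7 111.4]]
red 1.5235939603823223
scene [(np.int32(464), np.int32(0), np.int32(5), np.int32(10), np.int32(42)), (np.int32(470), np.int32(0), np.int32(6), np.int32(9), np.int32(37)), (np.int32(470), np.int32(0), np.int32(43), np.int32(42), np.int32(854)), (np.int32(510), np.int32(0), np.int32(10), np.int32(24), np.int32(124)), (np.int32(517), np.int32(0), np.int32(27), np.int32(39), np.int32(576)), (np.int32(549), np.int32(0), np.int32(6), np.int32(6), np.int32(27)), (np.int32(457), np.int32(24), np.int32(6), np.int32(11), np.int32(48)), (np.int32(464), np.int32(28), np.int32(5), np.int32(9), np.int32(35)), (np.int32(456), np.int32(40), np.int32(18), np.int32(21), np.int32(273)), (np.int32(485), np.int32(43), np.int32(14), np.int32(9), np.int32(103)), (np.int32(510), np.int32(46), np.int32(5), np.int32(6), np.int32(26)), (np.int32(486), np.int32(74), np.int32(12), np.int32(15), np.int32(107)), (np.int32(426), np.int32(76), np.int32(214), np.int32(299), np.int32(15315)), (np.int32(484), np.int32(138), np.int32(7), np.int32(5), np.int32(
[... 715 characters left out ...]
(55), np.int32(107), np.int32(2927)), (np.int32(86), np.int32(141), np.int32(132), np.int32(131), np.int32(4209)), (np.int32(264), np.int32(148), np.int32(166), np.int32(96), np.int32(8706)), (np.int32(39), np.int32(183), np.int32(4), np.int32(14), np.int32(44)), (np.int32(99), np.int32(212), np.int32(5), np.int32(10), np.int32(35)), (np.int32(6), np.int32(217), np.int32(32), np.int32(30), np.int32(490)), (np.int32(94), np.int32(218), np.int32(5), np.int32(8), np.int32(31)), (np.int32(6), np.int32(245), np.int32(14), np.int32(17), np.int32(125)), (np.int32(25), np.int32(326), np.int32(11), np.int32(14), np.int32(106)), (np.int32(37), np.int32(342), np.int32(13), np.int32(13), np.int32(129))]
```

Red measures about 1.52 rad (±0.05), and the push ended against the stop. No bystander changed in the image differences, and blue is where it was. Handing in.

```bash
python3 -c "
from cell import arm
print(arm.job_done())"
```

```text
the job is handed in; nothing more can be done
None
```

I slid the cover onto the closed half with closed fingers behind its rib. I then pushed the red handle, which was the far valve, round to its stop, moved the arm clear and handed the job in at about 13 s. The hand-in gave no verdict.

Last checks:
- **Cover:** it lies flat at the -y end, with the rib at about box y -92 mm. I measured that just after the push; the final picture shows it unchanged.
- **Red handle:** it reads about 1.52 rad in the image, good to roughly ±0.05. The force rose to about 14 N at the end of the push, which fits it being at the stop.
- **Blue handle:** its end reads within about 3 mm in y and 2 mm in x of the first measurement, which is within reading error.
- **Bystanders:** comparing pictures before and after showed changes only at the arm, its shadow, the cover and the recess.
- **Arm:** it ended clear, with force readings near zero.

One thing disagreed with the plan. Under load the tool tilted a few degrees and rode about 5–8 mm higher than I commanded, but the fingers stayed against the side of the red handle.

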